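# Sweep the ash and hold the grill lid half open

### The arm

A 6-joint arm with a two-finger parallel gripper is mounted at the origin on the work surface. World frame = base frame: x ahead of the robot, y to its left, z up, the work surface at z = 0. Lengths are in m, angles in rad, forces in N, time in s.
With the tool pointing down it reaches from about 0.25 to 0.725 m from the base axis. Payload 4 kg.
Tool frame: the origin (TCP) lies at the very end of the fingers, on their centre line; the grasp point (between the pads) lies 19 mm behind it; z points along the fingers, y is the line along which they close (so a half turn about z gives the same grasp; the last joint's range is limited). The gripper opens to 85 mm and grips with 20 to 120 N. Pads are 22 mm wide; open, the fingers measure 114 mm over their backs; the gripper's body (76 mm by 85 mm) begins 54 mm behind the grasp point. The pads swing forward as they close: fully open they stand 13 mm farther back than shut.
Start: joints at [-1.294, 0.241, 0.005, 1.335, 0, 1.571], TCP at [0.137, -0.481, 0.231] pointing down, gripper open.
Joint ranges: [-2.72, 2.72], [-1.05, 1.87], [-1.09, 1.28], [-1.99, 2.15], [-1.42, 1.44], [-3.14, 3.14]. Speed limits (rad/s): [2.79, 2.79, 3.14, 3.14, 3.14, 3.14].

### API

Orientations are given as a unit quaternion [x, y, z, w].
In Python, from cell import r gives the robot as it stands.
- The arm moves only by the tool step_arm, never from a script. Its argument "plan" is a list that holds one entry, the list of rows, each a list of 7 numbers: the shift along the tool's x, y, z in m, then the turn, a rotation vector about the tool's x, y, z in degrees, then the finger opening in m, from 0 to 0.0854. A call has 1 to 10 rows; each row shifts and turns the commanded pose from where the row before left it, along the tool's axes as they then stand; what a row does not reach is not made up. A row lasts 1/12 s, in which the tool goes at most 41.7 mm and 7.16 degrees, less where a joint would pass 70% of its speed; a pose out of reach is approached as far as the arm can. A call is refused whole if a number of a shift passes 0.0417 or a number of a turn 7.16, either way. A call with a gripper value outside its range is refused whole. The fingers move at their own pace and stop on an object; the grip force is fixed at half the most. Time passes only in rows, so rows that do not move let the fingers close. It gives the time, the measured TCP pose, the force, the opening and the grip force at its end, in the units of the state.
- r.state(): the state, without advancing time (a new reading comes with each control period).
- r.snapshot(name): name is "scene" or "top" or "wrist"; returns the picture (400x640x3 uint8, blue, green, red); there is no depth.
- r.camera_params(name): a dict with "K" (3x3 intrinsics, pixels), "rvec" (rotation vector, rad) and "tvec" (3), from world to camera coordinates, as OpenCV has them; the wrist camera has in their place "T_tool_cam" (4x4, takes a point from camera to tool coordinates, whose origin is the TCP and whose axes are the flange's). Camera axes: x right, y down, z forward; pixel columns grow to the right and rows downward; lengths in m; the calibration is good to about 2 mm. A picture is of the moment at which its call begins: read the wrist's pose just before it. camera_params takes no time and is no camera call.
- r.finish_job(): hands the job in; it is judged then, once.
The state is a dict: "time": time; "joints": joint angles; "qvel": joint speeds; "joint_efforts": joint torques, N m; "eef_pos": TCP position; "tcp_rot": TCP orientation; "wrist_force": force on the tool from outside, world axes, zero at the start; "ft_torque": the same for the moment, N m; "width": opening from 0.0 (shut) to 1.0 (fully open); "grasp_force": force on a finger pad.
Only numpy, scipy, OpenCV 4.12 (cv2) and the standard library are available. Lean on these libraries where they do the work, as an engineer would, in place of code of your own. Each camera call takes 0.05 s, during which the arm holds its last target. There are 200 camera calls.

### The job

With the grill's lid still shut to keep the dust in, pull the ash-sweep lever on the right-hand end of the grill towards you through its full stroke to the stop, then ease it back slowly to rest without letting it snap back. Then lift the lid by its front handle and hold it half open, at 45 degrees and never much higher because the stairs are low overhead, so that I can lay in fresh charcoal: it falls shut if let go, so finish while still holding it there. Leave everything else where it stands.

Things in the scene. Friction and masses are not known exactly. Their poses are not given: they have to be found in the camera images.
- lid_handle (a point): Centre of the lid's handle: a round wooden bar, 16 mm in diameter, 150 mm long, level along the grill's y, its axis 42 mm out from the middle of the lid's front face (34 mm free behind it). Turns with the lid. Lid shut: 133 mm above the table, frame x to the grill's far side, y left along the bar, z up. Grip it from above, fingers fore and aft; the lid's top is 47 mm higher.
- lid_hinge (a point): Middle of the lid's hinge line on the far rim of the grill, 108 mm above the table. Fixed to the grill: x points to the far side, y left along the hinge line, z up. The shut lid's handle lies 302 mm from it towards the robot's side (-x) and 25 mm above it.
- grill_lid (a joint): Opening angle of the lid in rad: 0 shut, growing as the front is lifted about lid_hinge; 0.785 is 45 degrees. It has no stay: below about 75 degrees it falls shut. Weighs 0.6 to 0.9 kg; about 3 to 4 N at the handle lift it.
- lever_handle (a point): Centre of the lever's grip: a round wooden bar, 18 mm in diameter, 85 mm long, level along the grill's y, sticking out sideways from the top of the flat steel lever at the grill's right-hand (-y) end, 71 mm (this point) from the end wall and 130 mm from the pivot axis. At rest 176 mm above the table. Free in front, behind and above: grip it from above, fingers fore and aft.
- lever_pivot (a point): Point on the lever's pivot axis level (in y) with lever_handle, 70 mm above the table. Fixed to the grill: x points to the far side, y to the left along the pivot axis, z up.
- ash_lever (a joint): Angle of the ash-sweep lever in rad: 0 at rest, leaning 35 degrees from upright to the far side (+x of lever_pivot); pulled towards the robot's side it grows to the stop at 1.047 (60 degrees), leaning 25 degrees to the robot's side. A spring returns it, with 4 N at the grip at rest and 10 N at the stop; let go, it snaps back.
- grill: Black steel table-top charcoal grill, 260 mm deep (x), 360 mm wide (y), rim 108 mm and shut lid's top 180 mm above the table. It does not move on the table. Origin on the table under its middle; x points to its far side, y to its left, z up.
- canister: Lidded aluminium canister, 100 mm in diameter, 156 mm tall, loose bystander; its origin is the centre of its underside; z is up
- grill_press: Round cast-iron grill press with a bridge handle, 110 mm in diameter, 61 mm tall, loose bystander; its origin is the centre of its underside; z is up
- match_box: Box of long matches, 62 x 110 x 34 mm, loose bystander; its origin is the centre of its underside; z is up
- dish: White ceramic dish, 170 mm in diameter, 32 mm tall, loose bystander; its origin is the centre of its underside; z is up
- skewer_case: Green plastic skewer case, 55 x 300 x 32 mm (long along its y), loose bystander right of the lever; its origin is the centre of its underside; z is up

How it is judged:
By the outcome, as a careful person would: the job done as asked, in the order asked, and still so for the second after the job is handed in, while the arm keeps its last pose, push and grip.
It also fails if it takes over 61 s, if anything falls off the work surface, if the arm or the gripper's body presses on something with over 40 N, if the wrist force passes 120 N, or if a joint passes its speed limit or range.

## Working session

There is one attempt and no reset: what is moved stays moved. The work goes in short steps, Python scripts to look and compute and a tool call to move; the robot and the scene stay as the last step left them, time stands still between calls to the robot, and variables do not carry over. Pictures are saved under pics/ and viewed, at most 10 in all, crops included, and the job is handed in when it is done.

Besides the shell and the picture viewer there is one more tool, called after "Request:" by a JSON object that holds its "name" and its "arguments". step_arm: Moves the arm, as the interface text tells. Its arguments: {"type":"object","properties":{"plan":{"type":"array"}},"required":["plan"]}

```bash
ls; mkdir -p pics; python3 - <<'E'
from cell import r
import cv2,numpy as np
for n in("scene","top"):
    cv2.imwrite(f"pics/{n}0.png",r.snapshot(n)); p=r.camera_params(n); print(n,p)
s=r.state();print(s)
print(r.camera_params("wrist"))
E
```

```text
pics
scene {'K': array([[435.74264614,   0.        , 320.19522472],
       [  0.        , 435.74264614, 193.69133978],
       [  0.        ,   0.        ,   1.        ]]), 'rvec': array([ 1.7899664 ,  1.57227598, -0.72394806]), 'tvec': array([-0.08523002, -0.27063125,  1.91779385])}
top {'K': array([[419.10366715,   0.        , 329.51152157],
       [  0.        , 419.10366715, 198.20324046],
       [  0.        ,   0.        ,   1.        ]]), 'rvec': array([ 2.1913712 , -2.13276239,  0.13206658]), 'tvec': array([0.00609811, 0.58307923, 1.39468783])}
{'time': 0.1, 'joints': array([-1.29401192e+00,  2.41336917e-01,  3.86006129e-03,  1.33519149e+00,
       -2.82419063e-05,  1.57079735e+00]), 'qvel': array([-0.00167861, -0.0007852 ,  0.00317191,  0.00056178,  0.00075472,
        0.00045099]), 'joint_efforts': array([ 1.89752034e-03, -3.73138046e+01,  2.53010327e+01,  1.08820110e-02,
        1.89285215e-04, -8.79574653e-07]), 'eef_pos': array([ 0.13647018, -0.48043154,  0.23050276]), 'tcp_rot': array([ 9.90438708e-01,  1.37950312e-01, -1.43109600e-04, -9.25111347e-04]), 'wrist_force': array([-0.30750068, -1.16895173, -0.12037961]), 'ft_torque': array([0.02073324, 0.01307219, 0.02716846]), 'grasp_force': 0.0, 'width': 1.0034775483703557}
{'K': array([[337.43705837,   0.        , 317.32514722],
       [  0.        , 337.43705837, 198.03823783],
       [  0.        ,   0.        ,   1.        ]]), 'T_tool_cam': array([[ 5.77004220e-04, -9.48636035e-01, -3.16368993e-01,
         8.23164427e-02],
       [ 9.99999674e-01,  7.26138954e-04, -3.53503500e-04,
        -6.49341466e-05],
       [ 5.65074008e-04, -3.16368686e-01,  9.48636145e-01,
        -1.41892438e-01],
       [ 0.00000000e+00,  0.00000000e+00,  0.00000000e+00,
         1.00000000e+00]])}
```

View pics/scene0.png

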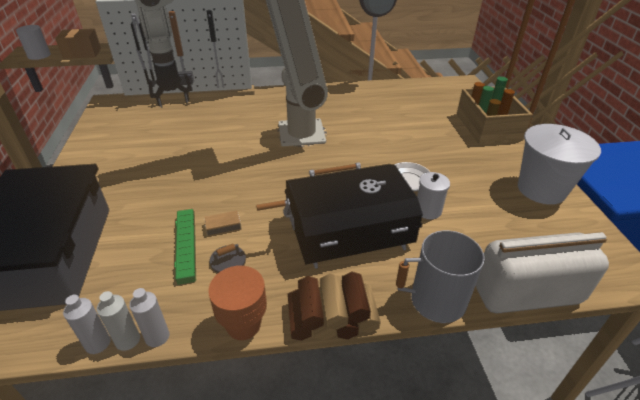

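View pics/top0.png

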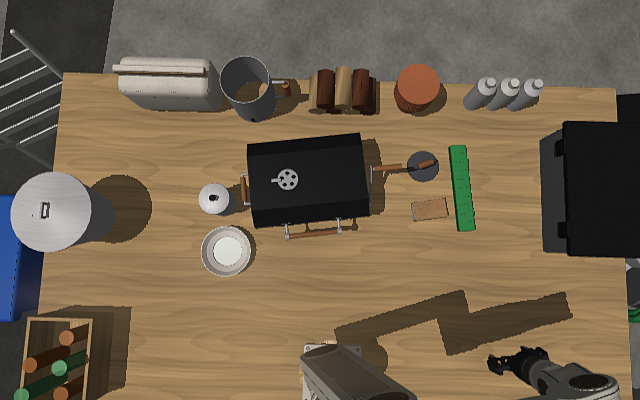

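```bash
python3 - <<'E'
import cv2,numpy as np
a=cv2.imread("pics/top0.png")[125:255,225:465];b=cv2.imread("pics/scene0.png")[150:280,200:440]
c=np.vstack([cv2.resize(x,None,fx=2.3,fy=2.3,interpolation=cv2.INTER_CUBIC) for x in (a,b)])
cv2.imwrite("pics/c1.png",c);print(c.shape)
E
```

```text
(598, 552, 3)
```

View pics/c1.png

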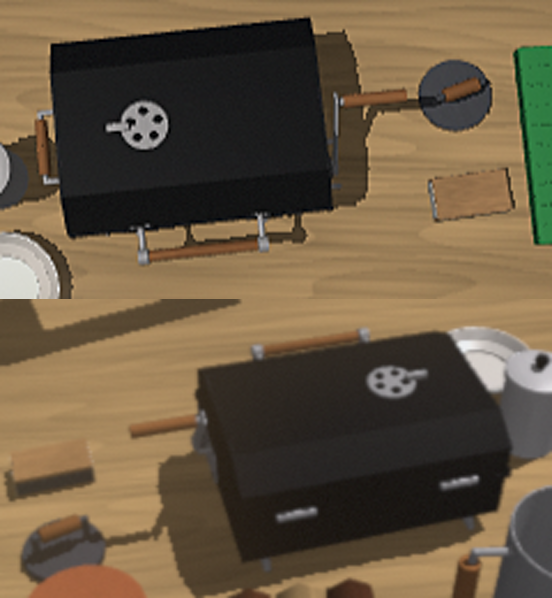

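```bash
cat > h.py <<'E'
import cv2,numpy as np
from scipy.spatial.transform import Rotation as R
from cell import r
def ray(n,px):
    p=r.camera_params(n);M=cv2.Rodrigues(p["rvec"])[0]
    d=M.T@np.linalg.inv(p["K"])@[px[0],px[1],1.];return -M.T@p["tvec"],d
def atz(n,px,z):
    o,d=ray(n,px);return o+d*(z-o[2])/d[2]
def st():
    s=r.state();print("t",round(s["time"],2),"p",s["eef_pos"].round(4),"F",s["wrist_force"].round(1),"w",round(s["width"]*85.4,1),"g",round(s["grasp_force"],1));return s
E
python3 - <<'E'
from h import *
t=lambda x,y:(225+x/2.3,125+y/2.3)
s=lambda x,y:(200+x/2.3,150+(y-299)/2.3)
for nm,z,T,S in(("lid",.133,[(143,257),(264,245)],[(365,336),(257,350)]),("lev",.176,[(341,101),(407,95)],[(200,424),(132,431)])):
    a=[atz("top",t(*p),z) for p in T];b=[atz("scene",s(*p),z) for p in S]
    for q in(a,b): 
        v=q[0]-q[1];print(nm,np.round(q,4).tolist(),"mid",((q[0]+q[1])/2).round(4),"len",np.hypot(*v[:2]).round(3),"yaw",np.degrees(np.arctan2(-v[0],v[1])).round(1))
for n,p in(("press",(423,166)),("mb",(430,209)),("sk1",(458,147)),("sk2",(466,230)),("can",(214,199)),("dish",(228,251))):print(n,atz("top",p,.03).round(3))
E
```

```text
lid [[0.4456, 0.1516, 0.133], [0.4664, -0.013, 0.133]] mid [0.456  0.0693 0.133 ] len 0.166 yaw 7.2
lid [[0.4537, 0.1585, 0.133], [0.4683, -0.0066, 0.133]] mid [0.461  0.0759 0.133 ] len 0.166 yaw 5.1
lev [[0.6609, -0.1108, 0.176], [0.6716, -0.1997, 0.176]] mid [ 0.6663 -0.1552  0.176 ] len 0.09 yaw 6.9
lev [[0.6711, -0.104, 0.176], [0.6739, -0.1907, 0.176]] mid [ 0.6725 -0.1473  0.176 ] len 0.087 yaw 1.8
press [ 0.704 -0.298  0.03 ]
mb [ 0.556 -0.322  0.03 ]
sk1 [ 0.775 -0.42   0.03 ]
sk2 [ 0.487 -0.444  0.03 ]
can [0.57  0.416 0.03 ]
dish [0.395 0.359 0.03 ]
```

```bash
cat >> h.py <<'E'
def Rdown(yaw): # tool y along world angle yaw(deg), z down
    c,s=np.cos(np.radians(yaw)),np.sin(np.radians(yaw))
    return R.from_matrix(np.array([[-s,c,0],[c,s,0],[0,0,-1.]]))
def rows(P,Rt,n,p0=None,R0=None):
    """n rows taking tool pose (p0,R0) straight to (P,Rt), tool axes at each row's start"""
    s=r.state();p0=s["eef_pos"] if p0 is None else np.array(p0);R0=R.from_quat(s["tcp_rot"]) if R0 is None else R0
    w=(R0.inv()*Rt).as_rotvec();d=(np.array(P)-p0)/n
    for i in range(n):
        Ri=R0*R.from_rotvec(w*i/n);print((Ri.inv().apply(d)*1e4).round()/1e4,np.degrees(w/n).round(2))
E
python3 - <<'E'
from h import *
rows([.655,-.155,.30],Rdown(6.5),20)
E
```

```text
[ 0.0294 -0.0086 -0.0035] [-0.   -0.   -4.03]
[ 0.0299 -0.0065 -0.0035] [-0.   -0.   -4.03]
[ 0.0303 -0.0044 -0.0035] [-0.   -0.   -4.03]
[ 0.0305 -0.0022 -0.0035] [-0.   -0.   -4.03]
[ 0.0306 -0.0001 -0.0035] [-0.   -0.   -4.03]
[ 0.0305  0.0021 -0.0035] [-0.   -0.   -4.03]
[ 0.0303  0.0042 -0.0035] [-0.   -0.   -4.03]
[ 0.0299  0.0063 -0.0035] [-0.   -0.   -4.03]
[ 0.0294  0.0084 -0.0035] [-0.   -0.   -4.03]
[ 0.0288  0.0105 -0.0035] [-0.   -0.   -4.03]
[ 0.0279  0.0125 -0.0035] [-0.   -0.   -4.03]
[ 0.027   0.0144 -0.0035] [-0.   -0.   -4.03]
[ 0.0259  0.0163 -0.0035] [-0.   -0.   -4.03]
[ 0.0247  0.0181 -0.0035] [-0.   -0.   -4.03]
[ 0.0234  0.0198 -0.0035] [-0.   -0.   -4.03]
[ 0.0219  0.0213 -0.0035] [-0.   -0.   -4.03]
[ 0.0204  0.0228 -0.0035] [-0.   -0.   -4.03]
[ 0.0187  0.0242 -0.0035] [-0.   -0.   -4.03]
[ 0.017   0.0255 -0.0035] [-0.   -0.   -4.03]
[ 0.0151  0.0266 -0.0035] [-0.   -0.   -4.03]
```

Request:
{"name": "step_arm", "arguments": {"plan": [[[0.0294,-0.0086,-0.0035,0,0,-4,0.085],[0.03,-0.0065,-0.0035,0,0,-4,0.085],[0.0303,-0.0044,-0.0035,0,0,-4,0.085],[0.0305,-0.0022,-0.0035,0,0,-4,0.085],[0.0306,0,-0.0035,0,0,-4,0.085],[0.0305,0.002,-0.0035,0,0,-4,0.085],[0.0303,0.0042,-0.0035,0,0,-4,0.085],[0.03,0.0063,-0.0035,0,0,-4,0.085],[0.0294,0.0084,-0.0035,0,0,-4,0.085],[0.0288,0.0105,-0.0035,0,0,-4,0.085]]]}}

```text
time: 0.93
eef_pos: [0.3972, -0.3175, 0.266]
tcp_rot: [0.883, 0.47, -0.0, -0.0]
wrist_force: [-0.2, -1.2, -0.1]
width: 0.995
grasp_force: 0.0
```

Request:
{"name": "step_arm", "arguments": {"plan": [[[0.028,0.0125,-0.0035,0,0,-4,0.085],[0.027,0.0144,-0.0035,0,0,-4,0.085],[0.026,0.0163,-0.0035,0,0,-4,0.085],[0.0247,0.018,-0.0035,0,0,-4,0.085],[0.0234,0.0198,-0.0035,0,0,-4,0.085],[0.022,0.0213,-0.0035,0,0,-4,0.085],[0.0204,0.0228,-0.0035,0,0,-4,0.085],[0.0187,0.0242,-0.0035,0,0,-4,0.085],[0.017,0.0255,-0.0035,0,0,-4,0.085],[0.015,0.0266,-0.0035,0,0,-4,0.085]]]}}

```text
time: 1.77
eef_pos: [0.6577, -0.1569, 0.3008]
tcp_rot: [0.669, 0.744, -0.0, -0.0]
wrist_force: [0.8, -0.7, -0.1]
width: 0.996
grasp_force: 0.0
```

```bash
python3 - <<'E'
from h import *
s=st();print(s["joints"].round(2),s["tcp_rot"].round(4),R.from_quat(s["tcp_rot"]).as_matrix().round(3).tolist())
s=st()
cv2.imwrite("pics/w1.png",r.snapshot("wrist"))
E
```

```text
t 1.77 p [ 0.6577 -0.1569  0.3008] F [ 0.8 -0.7 -0.1] w 85.1 g 0.0
[-0.23  0.63  0.78  1.72 -0.    1.23] [ 6.687e-01  7.435e-01 -3.000e-04 -5.000e-04] [[-0.106, 0.994, -0.001], [0.994, 0.106, 0.0], [0.0, -0.001, -1.0]]
t 1.77 p [ 0.6577 -0.1569  0.3008] F [ 0.8 -0.7 -0.1] w 85.1 g 0.0
```

View pics/w1.png

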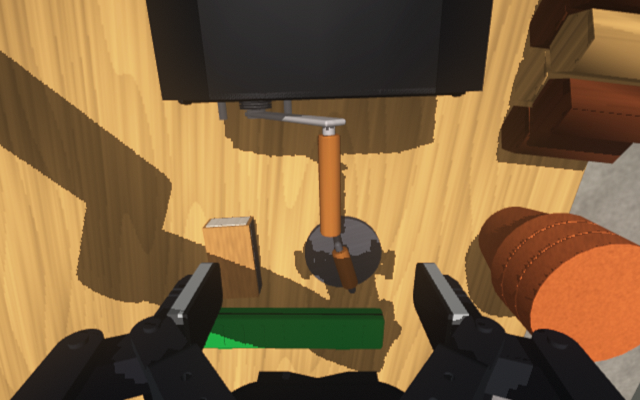

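```bash
cat >> h.py <<'E'
def watz(px,z,s=None):
    s=s or r.state();c=r.camera_params("wrist");T=c["T_tool_cam"];Q=R.from_quat(s["tcp_rot"]).as_matrix()
    o=s["eef_pos"]+Q@T[:3,3];d=Q@T[:3,:3]@np.linalg.inv(c["K"])@[px[0],px[1],1.]
    return o+d*(z-o[2])/d[2]
E
python3 - <<'E'
from h import *
a=watz((329,135),.176);b=watz((331,237),.176);v=a-b
print(a.round(4),b.round(4),((a+b)/2).round(4),np.hypot(*v[:2]),np.degrees(np.arctan2(-v[0],v[1])))
a=watz((163,101),.108);b=watz((485,92),.108);print(a,b,np.degrees(np.arctan2(*(b-a)[1::-1])))
E
```

```text
[ 0.667  -0.1066  0.176 ] [ 0.6795 -0.1926  0.176 ] [ 0.6733 -0.1496  0.176 ] 0.0869327020629283 8.25907276962236
[ 0.51011477 -0.10149401  0.108     ] [ 0.81135807 -0.05894866  0.108     ] 8.038858883061454
```

Request:
{"name": "step_arm", "arguments": {"plan": [[[0.0054,0.0152,0.02,0,0,-1.4,0.085],[0,0,0.03,0,0,0,0.085],[0,0,0.03,0,0,0,0.085],[0,0,0.03,0,0,0,0.085],[0,0,0.02,0,0,0,0.085],[0,0,0.013,0,0,0,0.06],[0,0,0,0,0,0,0.035],[0,0,0,0,0,0,0.035]]]}}

```text
time: 2.48
eef_pos: [0.6704, -0.151, 0.1569]
tcp_rot: [0.661, 0.75, -0.001, -0.001]
wrist_force: [0.4, -0.5, 0.5]
width: 0.601
grasp_force: 0.0
```

```bash
python3 - <<'E'
from h import *
s=st();cv2.imwrite("pics/w2.png",r.snapshot("wrist"))
E
```

```text
t 2.48 p [ 0.6704 -0.151   0.1569] F [ 0.4 -0.5  0.5] w 51.3 g 0.0
```

View pics/w2.png

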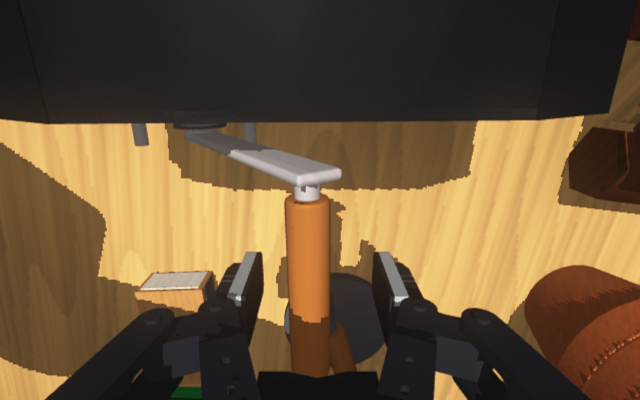

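Request:
{"name": "step_arm", "arguments": {"plan": [[[0,-0.0038,0,0,0,0,0.035],[0,0,0,0,0,0,0.0],[0,0,0,0,0,0,0.0],[0,0,0,0,0,0,0.0],[0,0,0,0,0,0,0.0],[0,0,0,0,0,0,0.0],[0,0,0,0,0,0,0.0]]]}}

```text
time: 3.12
eef_pos: [0.6672, -0.152, 0.1603]
tcp_rot: [0.661, 0.75, -0.0, 0.001]
wrist_force: [-4.8, -0.2, 5.7]
width: 0.191
grasp_force: 58.8
```

```bash
python3 - <<'E'
from h import *
s=st();print(s["joints"].round(3),R.from_quat(s["tcp_rot"]).as_matrix().round(3).tolist())
f=lambda p:np.array([np.sin(np.radians(35-p)),np.cos(np.radians(35-p))])*130
for p in range(0,64,3): print(p,((f(p)-f(0))).round(1),(f(p+3)-f(p)).round(1))
E
```

```text
t 3.12 p [ 0.6672 -0.152   0.1603] F [-4.8 -0.2  5.7] w 16.3 g 58.8
[-2.240e-01  6.500e-01  4.540e-01  1.374e+00 -1.000e-03  1.221e+00] [[-0.126, 0.992, 0.001], [0.992, 0.126, -0.001], [-0.001, 0.001, -1.0]]
0 [0. 0.] [-5.7  3.8]
3 [-5.7  3.8] [-5.9  3.5]
6 [-11.5   7.2] [-6.   3.1]
9 [-17.6  10.4] [-6.2  2.8]
12 [-23.8  13.2] [-6.3  2.5]
15 [-30.1  15.7] [-6.5  2.2]
18 [-36.6  17.8] [-6.6  1.8]
21 [-43.1  19.6] [-6.6  1.5]
24 [-49.8  21.1] [-6.7  1.1]
27 [-56.5  22.2] [-6.8  0.8]
30 [-63.2  23. ] [-6.8  0.4]
33 [-70.   23.4] [-6.8  0.1]
36 [-76.8  23.5] [-6.8 -0.3]
39 [-83.6  23.2] [-6.8 -0.7]
42 [-90.4  22.5] [-6.7 -1. ]
45 [-97.1  21.5] [-6.7 -1.4]
48 [-103.8   20.2] [-6.6 -1.7]
51 [-110.4   18.5] [-6.5 -2. ]
54 [-116.9   16.4] [-6.4 -2.4]
57 [-123.3   14. ] [-6.2 -2.7]
60 [-129.5   11.3] [-6.1 -3. ]
63 [-135.6    8.3] [-5.9 -3.4]
```

Request:
{"name": "step_arm", "arguments": {"plan": [[[0,-0.0057,-0.0038,0,0,0,0.0],[0,-0.0059,-0.0035,0,0,0,0.0],[0,-0.006,-0.0031,0,0,0,0.0],[0,-0.0062,-0.0028,0,0,0,0.0],[0,-0.0063,-0.0025,0,0,0,0.0],[0,-0.0065,-0.0022,0,0,0,0.0],[0,-0.0066,-0.0018,0,0,0,0.0],[0,-0.0066,-0.0015,0,0,0,0.0],[0,-0.0067,-0.0011,0,0,0,0.0],[0,-0.0068,-0.0008,0,0,0,0.0]]]}}

```text
time: 3.95
eef_pos: [0.6124, -0.1595, 0.1862]
tcp_rot: [0.66, 0.751, 0.006, 0.008]
wrist_force: [11.6, 1.7, 5.3]
width: 0.189
grasp_force: 58.5
```

Request:
{"name": "step_arm", "arguments": {"plan": [[[0,-0.0068,-0.0004,0,0,0,0.0],[0,-0.0068,-0.0001,0,0,0,0.0],[0,-0.0068,0.0003,0,0,0,0.0],[0,-0.0068,0.0007,0,0,0,0.0],[0,-0.0067,0.001,0,0,0,0.0],[0,-0.0067,0.0014,0,0,0,0.0],[0,-0.0066,0.0017,0,0,0,0.0],[0,-0.0065,0.002,0,0,0,0.0]]]}}

```text
time: 4.62
eef_pos: [0.5603, -0.1666, 0.1825]
tcp_rot: [0.66, 0.751, 0.007, 0.01]
wrist_force: [8.2, 2.9, 18.0]
width: 0.181
grasp_force: 64.9
```

```bash
cat >> h.py <<'E'
def lev():
    # lever angle from TCP: pads' bar centre 19 mm behind TCP; rest position reference
    s=st();Q=R.from_quat(s["tcp_rot"]).as_matrix();g=s["eef_pos"]-.019*Q[:,2]
    u=np.array([np.cos(np.radians(7.4)),np.sin(np.radians(7.4))]);dx=(g[:2]-[.6672,-.152])@u;dz=g[2]-.070
    print("dx",dx.round(4),"r",np.hypot(dx+.0746,dz).round(4),"phi",(35-np.degrees(np.arctan2(dx+.0746,dz))).round(1), R.from_quat(s["tcp_rot"]).as_matrix()[:,2].round(3))
E
python3 -c "
from h import *
lev()"
```

```text
t 4.62 p [ 0.5603 -0.1666  0.1825] F [ 8.2  2.9 18. ] w 15.4 g 64.9
dx -0.1084 r 0.1358 phi 49.4 [ 0.024 -0.002 -1.   ]
```

Request:
{"name": "step_arm", "arguments": {"plan": [[[0,-0.005,0,0,0,0,0.0],[0,-0.005,0,0,0,0,0.0],[0,-0.005,0,0,0,0,0.0],[0,-0.004,0,0,0,0,0.0],[0,-0.003,0,0,0,0,0.0],[0,-0.002,0,0,0,0,0.0],[0,0,0,0,0,0,0.0]]]}}

```text
time: 5.2
eef_pos: [0.5383, -0.1695, 0.1765]
tcp_rot: [0.66, 0.751, 0.007, 0.009]
wrist_force: [24.5, -0.9, -14.3]
width: 0.188
grasp_force: 59.3
```

```bash
python3 - <<'E'
from h import *
lev()
cv2.imwrite("pics/w3.png",r.snapshot("wrist"))
E
```

```text
t 5.2 p [ 0.5383 -0.1695  0.1765] F [ 24.5  -0.9 -14.3] w 16.0 g 59.3
dx -0.1305 r 0.1374 phi 59.0 [ 0.023 -0.    -1.   ]
```

View pics/w3.png

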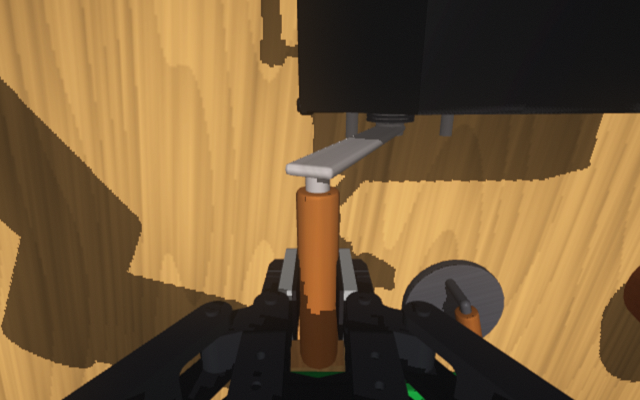

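Request:
{"name": "step_arm", "arguments": {"plan": [[[0,-0.003,0.003,0,0,0,0.0],[0,-0.003,0.004,0,0,0,0.0],[0,-0.002,0.003,0,0,0,0.0],[0,0,0,0,0,0,0.0]]]}}

```text
time: 5.58
eef_pos: [0.538, -0.1697, 0.176]
tcp_rot: [0.659, 0.752, 0.014, 0.017]
wrist_force: [26.2, 7.7, 17.0]
width: 0.183
grasp_force: 62.5
```

```bash
python3 -c "
from h import *
lev()"
```

```text
t 5.58 p [ 0.538  -0.1697  0.176 ] F [26.2  7.7 17. ] w 15.6 g 62.5
dx -0.1312 r 0.1372 phi 59.4 [ 0.044 -0.    -0.999]
```

Request:
{"name": "step_arm", "arguments": {"plan": [[[0,0.002,-0.0025,0,0,0,0.0],[0,0.002,-0.0025,0,0,0,0.0],[0,0.002,-0.0025,0,0,0,0.0],[0,0.002,-0.0025,0,0,0,0.0],[0,0.003,0,0,0,0,0.0],[0,0.003,0,0,0,0,0.0],[0,0.003,0,0,0,0,0.0],[0,0.0033,-0.0005,0,0,0,0.0],[0,0.0033,-0.0005,0,0,0,0.0],[0,0.0033,-0.0005,0,0,0,0.0]]]}}

```text
time: 6.42
eef_pos: [0.5485, -0.1681, 0.1806]
tcp_rot: [0.661, 0.75, 0.001, 0.004]
wrist_force: [-3.8, -1.1, 17.4]
width: 0.182
grasp_force: 63.3
```

```bash
python3 -c "
from h import *
lev()"
```

```text
t 6.42 p [ 0.5485 -0.1681  0.1806] F [-3.8 -1.1 17.4] w 15.6 g 63.3
dx -0.1199 r 0.1372 phi 54.3 [ 0.007 -0.004 -1.   ]
```

Request:
{"name": "step_arm", "arguments": {"plan": [[[0,0.0033,-0.0012,0,0,0,0.0],[0,0.0033,-0.0012,0,0,0,0.0],[0,0.0033,-0.0011,0,0,0,0.0],[0,0.0033,-0.001,0,0,0,0.0],[0,0.0033,-0.001,0,0,0,0.0],[0,0.0033,-0.0009,0,0,0,0.0],[0,0.0034,-0.0008,0,0,0,0.0],[0,0.0034,-0.0006,0,0,0,0.0],[0,0.0034,-0.0005,0,0,0,0.0],[0,0.0034,-0.0004,0,0,0,0.0]]]}}

```text
time: 7.25
eef_pos: [0.5809, -0.1637, 0.1857]
tcp_rot: [0.661, 0.75, 0.0, 0.002]
wrist_force: [3.6, -3.5, 3.2]
width: 0.186
grasp_force: 65.7
```

Request:
{"name": "step_arm", "arguments": {"plan": [[[0,0.0034,-0.0001,0,0,0,0.0],[0,0.0034,-0.0001,0,0,0,0.0],[0,0.0034,0,0,0,0,0.0],[0,0.0034,0,0,0,0,0.0],[0,0.0034,0.0001,0,0,0,0.0],[0,0.0034,0.0002,0,0,0,0.0],[0,0.0034,0.0003,0,0,0,0.0],[0,0.0033,0.0004,0,0,0,0.0],[0,0.0033,0.0005,0,0,0,0.0],[0,0.0033,0.0006,0,0,0,0.0]]]}}

```text
time: 8.08
eef_pos: [0.6134, -0.1592, 0.1826]
tcp_rot: [0.661, 0.75, -0.001, 0.0]
wrist_force: [2.4, -4.5, 3.6]
width: 0.186
grasp_force: 69.3
```

```bash
python3 -c "
from h import *
lev()"
```

```text
t 8.08 p [ 0.6134 -0.1592  0.1826] F [ 2.4 -4.5  3.6] w 15.9 g 69.3
dx -0.0543 r 0.1331 phi 26.2 [-0.    -0.001 -1.   ]
```

Request:
{"name": "step_arm", "arguments": {"plan": [[[0,0.0033,0.0005,0,0,0,0.0],[0,0.0033,0.0006,0,0,0,0.0],[0,0.0033,0.0008,0,0,0,0.0],[0,0.0033,0.0009,0,0,0,0.0],[0,0.0033,0.001,0,0,0,0.0],[0,0.0032,0.0011,0,0,0,0.0],[0,0.0032,0.0012,0,0,0,0.0],[0,0.0032,0.0013,0,0,0,0.0],[0,0.0031,0.0014,0,0,0,0.0],[0,0.003,0.0015,0,0,0,0.0]]]}}

```text
time: 8.92
eef_pos: [0.645, -0.1547, 0.172]
tcp_rot: [0.661, 0.75, -0.0, -0.0]
wrist_force: [0.8, -4.7, 3.1]
width: 0.187
grasp_force: 71.2
```

Request:
{"name": "step_arm", "arguments": {"plan": [[[0,0.003,0.0015,0,0,0,0.0],[0,0.003,0.0016,0,0,0,0.0],[0,0.0029,0.0017,0,0,0,0.0],[0,0.0029,0.0018,0,0,0,0.0],[0,0.0028,0.0018,0,0,0,0.0],[0,0.0025,0.0017,0,0,0,0.0],[0,0.002,0.0014,0,0,0,0.0],[0,0.002,0.0012,0,0,0,0.0],[0,0.001,0.0005,0,0,0,0.0],[0,0,0,0,0,0,0.0]]]}}

```text
time: 9.75
eef_pos: [0.6664, -0.1519, 0.1581]
tcp_rot: [0.661, 0.75, -0.001, -0.001]
wrist_force: [0.9, -5.5, -0.9]
width: 0.184
grasp_force: 73.9
```

```bash
python3 -c "
from h import *
lev()"
```

```text
t 9.75 p [ 0.6664 -0.1519  0.1581] F [ 0.9 -5.5 -0.9] w 15.7 g 73.9
dx -0.0007 r 0.1302 phi 0.4 [-0.002 -0.    -1.   ]
```

Request:
{"name": "step_arm", "arguments": {"plan": [[[0,0.002,0.0013,0,0,0,0.0],[0,0.002,0.0013,0,0,0,0.0],[0,0.001,0.0007,0,0,0,0.0],[0,0,0,0,0,0,0.0]]]}}

```text
time: 10.08
eef_pos: [0.6672, -0.1518, 0.1575]
tcp_rot: [0.661, 0.75, -0.003, -0.003]
wrist_force: [-14.1, -5.5, 12.4]
width: 0.181
grasp_force: 75.5
```

```bash
python3 -c "
from h import *
lev()"
```

```text
t 10.08 p [ 0.6672 -0.1518  0.1575] F [-14.1  -5.5  12.4] w 15.5 g 75.5
dx 0.0002 r 0.1301 phi -0.1 [-0.009 -0.001 -1.   ]
```

Request:
{"name": "step_arm", "arguments": {"plan": [[[0,-0.003,-0.002,0,0,0,0.0],[0,0,0,0,0,0,0.03],[0,0,0,0,0,0,0.05],[0,0,0,0,0,0,0.075],[0,0,0,0,0,0,0.085],[0,0,-0.02,0,0,0,0.085],[0,0,-0.04,0,0,0,0.085],[0,0,-0.04,0,0,0,0.085],[0,0,-0.035,0,0,0,0.085],[0.02,-0.015,-0.01,0,0,0,0.085]]]}}

```text
time: 10.92
eef_pos: [0.6573, -0.136, 0.3096]
tcp_rot: [0.662, 0.75, 0.004, 0.007]
wrist_force: [0.4, 0.4, 1.3]
width: 0.993
grasp_force: 0.0
```

Request:
{"name": "step_arm", "arguments": {"plan": [[[0.031,-0.0225,0,0,0,0,0.085],[0.031,-0.0225,0,0,0,0,0.085],[0.031,-0.0225,0,0,0,0,0.085],[0.031,-0.0225,0,0,0,0,0.085],[0.031,-0.0225,0,0,0,0,0.085],[0.031,-0.0225,0,0,0,0,0.085],[0.025,-0.018,0,0,0,0,0.085],[0.015,-0.011,0,0,0,0,0.085],[0,0,0,0,0,0,0.085]]]}}

```text
time: 11.67
eef_pos: [0.4578, 0.0729, 0.3041]
tcp_rot: [0.659, 0.752, 0.001, -0.001]
wrist_force: [0.6, -0.5, 0.9]
width: 0.998
grasp_force: 0.0
```

```bash
python3 - <<'E'
from h import *
s=st();print(s["joints"].round(2))
cv2.imwrite("pics/w4.png",r.snapshot("wrist"));cv2.imwrite("pics/top4.png",r.snapshot("top"))
E
```

```text
t 11.67 p [0.4578 0.0729 0.3041] F [ 0.6 -0.5  0.9] w 85.3 g 0.0
[0.16 0.15 0.08 1.5  0.   1.6 ]
```

View pics/w4.png

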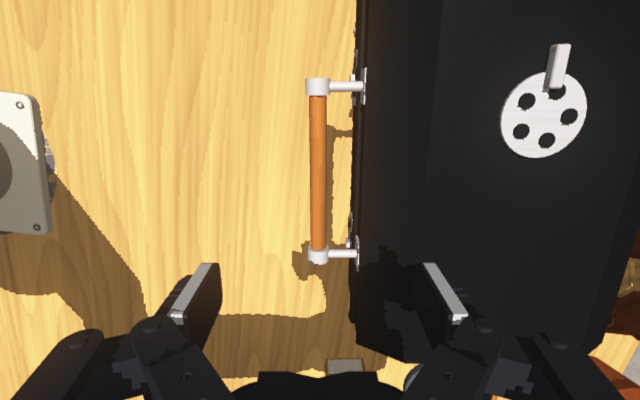

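```bash
python3 - <<'E'
from h import *
s=st();a=watz((318,80),.133);b=watz((318,262),.133);v=a-b;m=(a+b)/2
print(a.round(4),b.round(4),m.round(4),np.hypot(*v[:2]),np.degrees(np.arctan2(-v[0],v[1])))
Q=R.from_quat(s["tcp_rot"]);print("tool delta",Q.inv().apply([m[0],m[1],.114]-s["eef_pos"]).round(4),Q.as_matrix().round(3).tolist())
E
```

```text
t 11.77 p [0.4604 0.0708 0.3038] F [ 0.9 -0.1 -0.1] w 85.1 g 0.0
[0.451  0.1567 0.133 ] [ 0.4742 -0.0209  0.133 ] [0.4626 0.0679 0.133 ] 0.1790908264848321 7.449313973728909
tool delta [-0.0033  0.0016  0.1898] [[-0.128, 0.992, 0.001], [0.992, 0.128, 0.0], [0.0, 0.001, -1.0]]
```

Request:
{"name": "step_arm", "arguments": {"plan": [[[0,-0.001,0.03,0,0,0,0.037],[0,0,0.035,0,0,0,0.037],[0,0,0.035,0,0,0,0.037],[0,0,0.025,0,0,0,0.037],[0,0,0.018,0,0,0,0.037],[0,0,0,0,0,0,0.037],[0,0,0,0,0,0,0.037],[0,0,0,0,0,0,0.037]]]}}

```text
time: 12.43
eef_pos: [0.4608, 0.0695, 0.1613]
tcp_rot: [0.661, 0.75, 0.001, 0.001]
wrist_force: [-0.4, 0.0, -0.0]
width: 0.433
grasp_force: 0.0
```

```bash
python3 - <<'E'
from h import *
s=st();cv2.imwrite("pics/w5.png",r.snapshot("wrist"))
E
```

```text
t 12.43 p [0.4608 0.0695 0.1613] F [-0.4  0.  -0. ] w 37.0 g 0.0
```

View pics/w5.png

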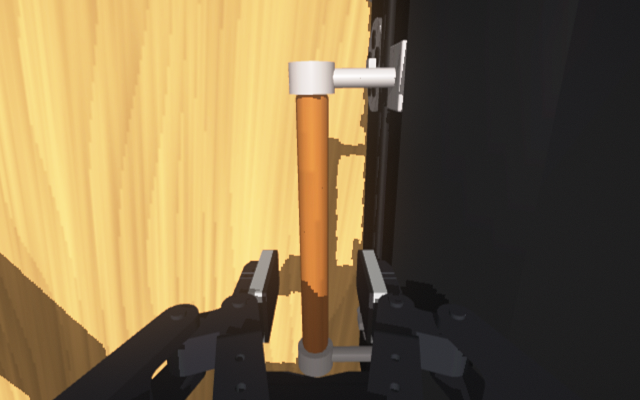

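Request:
{"name": "step_arm", "arguments": {"plan": [[[0,-0.004,0,0,0,0,0.031],[0,0,0.005,0,0,0,0.031],[0,0,0.01,0,0,0,0.031],[0,0,0.01,0,0,0,0.031],[0,0,0.008,0,0,0,0.031],[0,0,0,0,0,0,0.031]]]}}

```text
time: 12.98
eef_pos: [0.4542, 0.0693, 0.1261]
tcp_rot: [0.661, 0.75, -0.001, -0.001]
wrist_force: [-1.2, -0.5, 0.5]
width: 0.363
grasp_force: 0.0
```

Request:
{"name": "step_arm", "arguments": {"plan": [[[0,0,0.006,0,0,0,0.031],[0,0,0.005,0,0,0,0.031],[0,0,0.004,0,0,0,0.031],[0,0,0,0,0,0,0.031]]]}}

```text
time: 13.32
eef_pos: [0.4548, 0.0693, 0.1116]
tcp_rot: [0.661, 0.75, -0.0, -0.0]
wrist_force: [-0.6, -0.5, -0.4]
width: 0.364
grasp_force: 0.0
```

No contact so far; closing the fingers.

Request:
{"name": "step_arm", "arguments": {"plan": [[[0,0.001,0,0,0,0,0.0],[0,0,0,0,0,0,0.0],[0,0,0,0,0,0,0.0],[0,0,0,0,0,0,0.0],[0,0,0,0,0,0,0.0],[0,0,0,0,0,0,0.0]]]}}

```text
time: 13.82
eef_pos: [0.4587, 0.0698, 0.1129]
tcp_rot: [0.661, 0.751, 0.002, 0.002]
wrist_force: [5.0, 1.0, -3.8]
width: 0.164
grasp_force: 58.4
```

```bash
python3 - <<'E'
from h import *
st()
f=lambda p:np.array([-.302*np.cos(p)+.025*np.sin(p),.302*np.sin(p)+.025*np.cos(p)])*1e3
for d in np.arange(0,46,1.5): 
    a,b=np.radians(d),np.radians(d+1.5);print(d,(f(a)-f(0)).round(1),(f(b)-f(a)).round(1))
E
```

```text
t 13.82 p [0.4587 0.0698 0.1129] F [ 5.   1.  -3.8] w 14.0 g 58.4
0.0 [0. 0.] [0.8 7.9]
1.5 [0.8 7.9] [1.  7.9]
3.0 [ 1.7 15.8] [1.2 7.8]
4.5 [ 2.9 23.6] [1.4 7.8]
6.0 [ 4.3 31.4] [1.6 7.8]
7.5 [ 5.8 39.2] [1.8 7.7]
9.0 [ 7.6 46.9] [2.  7.7]
10.5 [ 9.6 54.6] [2.2 7.6]
12.0 [11.8 62.2] [2.4 7.6]
13.5 [14.2 69.8] [2.6 7.5]
15.0 [16.8 77.3] [2.8 7.4]
16.5 [19.5 84.7] [3.  7.4]
18.0 [22.5 92.1] [3.2 7.3]
19.5 [25.7 99.4] [3.4 7.2]
21.0 [ 29.  106.6] [3.5 7.1]
22.5 [ 32.6 113.7] [3.7 7. ]
24.0 [ 36.3 120.7] [3.9 6.9]
25.5 [ 40.2 127.6] [4.1 6.8]
27.0 [ 44.3 134.4] [4.3 6.7]
28.5 [ 48.5 141.1] [4.4 6.6]
30.0 [ 53.  147.7] [4.6 6.5]
31.5 [ 57.6 154.1] [4.8 6.3]
33.0 [ 62.3 160.4] [4.9 6.2]
34.5 [ 67.3 166.7] [5.1 6.1]
36.0 [ 72.4 172.7] [5.3 5.9]
37.5 [ 77.6 178.7] [5.4 5.8]
39.0 [ 83.  184.5] [5.6 5.7]
40.5 [ 88.6 190.1] [5.7 5.5]
42.0 [ 94.3 195.7] [5.8 5.4]
43.5 [100.1 201. ] [6.  5.2]
45.0 [106.1 206.2] [6.1 5. ]
```

Request:
{"name": "step_arm", "arguments": {"plan": [[[0,0.0008,-0.0079,0,0,0,0.0],[0,0.001,-0.0079,0,0,0,0.0],[0,0.0012,-0.0078,0,0,0,0.0],[0,0.0014,-0.0078,0,0,0,0.0],[0,0.0016,-0.0078,0,0,0,0.0],[0,0.0018,-0.0077,0,0,0,0.0],[0,0.002,-0.0077,0,0,0,0.0],[0,0.0022,-0.0076,0,0,0,0.0]]]}}

```text
time: 14.48
eef_pos: [0.4699, 0.0713, 0.1747]
tcp_rot: [0.661, 0.751, 0.001, 0.001]
wrist_force: [6.2, 0.6, -6.6]
width: 0.16
grasp_force: 58.5
```

```bash
cat >> h.py <<'E'
def lid():
    s=st();Q=R.from_quat(s["tcp_rot"]).as_matrix();d=s["eef_pos"]-.019*(Q[:,2]+[0,0,1])-[.4587,.0698,.1129]
    x=d[:2]@[np.cos(np.radians(7.5)),np.sin(np.radians(7.5))];X=x-.302;Z=d[2]+.025
    print("dx",x.round(4),"dz",d[2].round(4),"r",np.hypot(X,Z).round(4),"ang",(np.degrees(np.arctan2(Z,-X))-4.73).round(1),Q[:,2].round(3),s["ft_torque"].round(2),s["joints"].round(2))
E
python3 -c "
from h import *
lid()"
```

```text
t 14.48 p [0.4699 0.0713 0.1747] F [ 6.2  0.6 -6.6] w 13.6 g 58.5
dx 0.0112 dz 0.0618 r 0.3035 ang 11.9 [ 0.003  0.001 -1.   ] [ 0.14 -0.85  0.09] [ 0.15  0.22 -0.17  1.18  0.    1.59]
```

Tracking the arc perfectly; on to 27°, then 42°.

Request:
{"name": "step_arm", "arguments": {"plan": [[[0,0.0024,-0.0076,0,0,0,0.0],[0,0.0026,-0.0075,0,0,0,0.0],[0,0.0028,-0.0074,0,0,0,0.0],[0,0.003,-0.0074,0,0,0,0.0],[0,0.0032,-0.0073,0,0,0,0.0],[0,0.0034,-0.0072,0,0,0,0.0],[0,0.0035,-0.0071,0,0,0,0.0],[0,0.0037,-0.007,0,0,0,0.0],[0,0.0039,-0.0069,0,0,0,0.0],[0,0.0041,-0.0068,0,0,0,0.0]]]}}

```text
time: 15.32
eef_pos: [0.5004, 0.0754, 0.2469]
tcp_rot: [0.661, 0.751, -0.0, -0.001]
wrist_force: [3.4, 2.1, -8.8]
width: 0.165
grasp_force: 58.4
```

```bash
python3 -c "
from h import *
lid()"
```

```text
t 15.32 p [0.5004 0.0754 0.2469] F [ 3.4  2.1 -8.8] w 14.1 g 58.4
dx 0.0421 dz 0.134 r 0.3046 ang 26.7 [-0.001  0.    -1.   ] [ 0.42 -0.09  0.11] [0.15 0.25 0.05 1.38 0.   1.59]
```

Request:
{"name": "step_arm", "arguments": {"plan": [[[0,0.0043,-0.0067,0,0,0,0.0],[0,0.0044,-0.0066,0,0,0,0.0],[0,0.0046,-0.0065,0,0,0,0.0],[0,0.0048,-0.0063,0,0,0,0.0],[0,0.0049,-0.0062,0,0,0,0.0],[0,0.0051,-0.0061,0,0,0,0.0],[0,0.0053,-0.0059,0,0,0,0.0],[0,0.0054,-0.0058,0,0,0,0.0],[0,0.0056,-0.0057,0,0,0,0.0],[0,0.004,-0.004,0,0,0,0.0]]]}}

```text
time: 16.15
eef_pos: [0.5461, 0.0816, 0.3076]
tcp_rot: [0.661, 0.751, -0.001, -0.002]
wrist_force: [-5.7, 0.5, 1.1]
width: 0.167
grasp_force: 58.6
```

```bash
python3 -c "
from h import *
lid()"
```

```text
t 16.15 p [0.5461 0.0816 0.3076] F [-5.7  0.5  1.1] w 14.3 g 58.6
dx 0.0883 dz 0.1947 r 0.3065 ang 41.1 [-0.005  0.001 -1.   ] [0.34 1.55 0.08] [0.15 0.34 0.33 1.57 0.   1.59]
```

Request:
{"name": "step_arm", "arguments": {"plan": [[[0,0.005,-0.004,0,0,0,0.0],[0,0.005,-0.004,0,0,0,0.0],[0,0.004,-0.003,0,0,0,0.0],[0,0.001,-0.001,0,0,0,0.0],[0,0,0,0,0,0,0.0],[0,0,0,0,0,0,0.0]]]}}

```text
time: 16.65
eef_pos: [0.5595, 0.0834, 0.3206]
tcp_rot: [0.661, 0.751, -0.002, -0.003]
wrist_force: [-10.4, 1.0, 6.4]
width: 0.161
grasp_force: 59.1
```

```bash
python3 - <<'E'
from h import *
lid();cv2.imwrite("pics/s6.png",cv2.resize(r.snapshot("scene")[100:290,150:470],None,fx=2.4,fy=2.4))
E
```

```text
t 16.65 p [0.5595 0.0834 0.3206] F [-10.4   1.    6.4] w 13.8 g 59.1
dx 0.1018 dz 0.2077 r 0.3069 ang 44.6 [-0.006  0.001 -1.   ] [0.21 2.47 0.12] [0.15 0.37 0.41 1.62 0.   1.59]
```

View pics/s6.png

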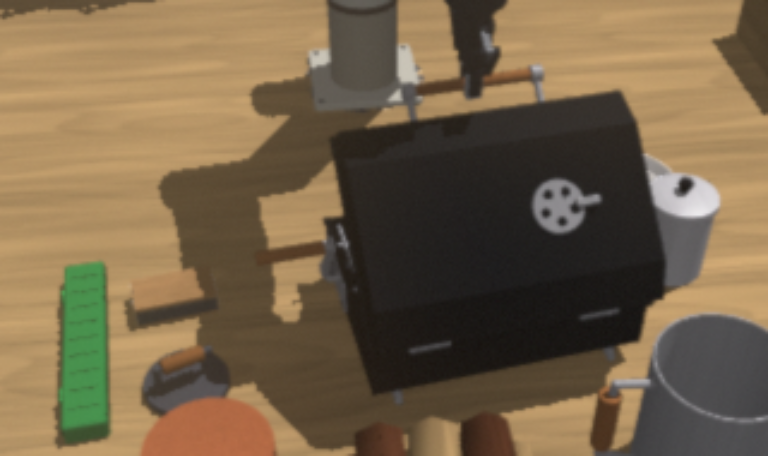

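Request:
{"name": "step_arm", "arguments": {"plan": [[[0,0,0,0,0,0,0.0],[0,0,0,0,0,0,0.0],[0,0,0,0,0,0,0.0],[0,0,0,0,0,0,0.0],[0,0,0,0,0,0,0.0],[0,0,0,0,0,0,0.0],[0,0,0,0,0,0,0.0],[0,0,0,0,0,0,0.0],[0,0,0,0,0,0,0.0],[0,0,0,0,0,0,0.0]]]}}

```text
time: 17.53
eef_pos: [0.5594, 0.0834, 0.3205]
tcp_rot: [0.661, 0.751, -0.002, -0.003]
wrist_force: [-10.1, 1.4, 6.1]
width: 0.165
grasp_force: 59.0
```

```bash
python3 - <<'E'
from h import *
lid();p=r.camera_params("scene")
c,s=np.cos(np.radians(7.5)),np.sin(np.radians(7.5));H=np.array([.4595,.0695,.133])
print("seen mid",150+474/2.4,100+81/2.4)
for a in(0,40,45,50):
    t=np.radians(a);x=-.302*np.cos(t)+.025*np.sin(t)+.302;z=.302*np.sin(t)+.025*np.cos(t)-.025
    q=H+[x*c,x*s,z];print(a,cv2.projectPoints(q.reshape(1,3),p["rvec"],p["tvec"],p["K"],None)[0].ravel().round(1))
print("rest seen mid",200+311/2.3,150+44/2.3)
E
```

```text
t 17.53 p [0.5594 0.0834 0.3205] F [-10.1   1.4   6.1] w 14.1 g 59.0
dx 0.1017 dz 0.2076 r 0.3069 ang 44.5 [-0.006  0.001 -1.   ] [0.2  2.5  0.11] [0.15 0.37 0.41 1.62 0.   1.59]
seen mid 347.5 133.75
0 [333.5 169. ]
40 [343.4 135.4]
45 [345.7 133.7]
50 [348.1 132.7]
rest seen mid 335.21739130434787 169.1304347826087
```

Steady at about 45° and agreeing with the picture, lever at rest; handing in.

```bash
python3 -c "
from cell import r
print(r.finish_job())"
```

```text
the job is handed in; nothing more can be done
None
```

With the lid shut, I pulled the ash lever to its stop and eased it back to rest over about 4 s. Then I lifted the lid by its handle, and the arm is still gripping it at about 45°. The job is handed in at 17.5 s, with nothing else touched as far as the readings and pictures show.

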